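# Lock an airbrush into its cordless compressor

## Robot

A 6-joint arm with a two-finger parallel gripper is mounted at the origin on a cart in front of the work surface, level with it; the furniture and walls round the work are solid. World frame = base frame: x ahead of the robot, y to its left, z up, the work surface at z = 0. Lengths are in m, angles in rad, forces in N, time in s.
With the tool pointing down it reaches from about 0.375 to 0.925 m from the base axis. Payload 5.7 kg.
Tool frame: the origin (TCP) lies at the centre of the arm's flange, where the gripper is bolted on; the fingertips stand 173 mm ahead of it and the grasp point (between the pads) lies 155 mm ahead of it; z points along the fingers, y is the line along which they close (so a half turn about z gives the same grasp; the last joint's range is limited). The gripper opens to 85 mm and grips with 20 to 120 N. Pads are 22 mm wide; open, the fingers measure 114 mm over their backs; the gripper's body (76 mm by 85 mm) begins 54 mm behind the grasp point. The pads swing forward as they close: fully open they stand 13 mm farther back than shut.
Start: joints at [-1.235, 0.359, 1.51, -0, 1.272, -0.115], TCP at [0.261, -0.54, 0.405] pointing down, gripper open.
Joint ranges: [-2.97, 2.97], [-1.01, 2.36], [0.21, 2.38], [-0.96, 4.11], [0.2, 2.71], [-2.98, 2.98]. Speed limits (rad/s): [2.39, 2.39, 3.14, 3.14, 3.14, 3.14].

## Interface

Orientations are given as a rotation vector (axis times angle).
In Python, from rig import ctrl, get_image, recognise, masks_of gives the robot as it stands.
- The arm moves only by the tool send_rows, never from a script. Its argument "targets" is a list of rows, each a list of 3 entries, a list of its own where there are three numbers: the opening, from 0 (shut) to 1 (fully open), then the shift along the tool's x, y, z in mm, then the turn about the tool's z in rad. In form: [[fingers, [x, y, z], roll], ...]. A call has 1 to 12 rows; each row shifts and turns the commanded pose from where the row before left it, along the tool's axes as they then stand; what a row does not reach is not made up. A row lasts 1/12 s, in which the tool goes at most 41.7 mm and 7.16 degrees, less where a joint would pass 70% of its speed; a pose out of reach is approached as far as the arm can. A call with a gripper value outside its range is refused whole. The fingers move at their own pace and stop on an object; "grip_force" is the grip in N (left out, the last holds). Time passes only in rows, so rows that do not move let the fingers close. It gives the time, the measured TCP pose, the force, the opening and the grip force at its end, in the units of the state.
- ctrl.get_state(): the state, without advancing time (a new reading comes with each control period).
- get_image(name): name is "side" or "top" or "wrist"; returns a dict with "pixels" (384x512x3 uint8, red, green, blue), "fov_y" (degrees; the focal length in pixels is half the picture's height over the tangent of half this angle, whatever the lens; pixels are square), "cx", "cy" (the principal point, pixels), "rvec" (rotation vector, rad) and "tvec" (3), from world to camera coordinates, as OpenCV has them; the wrist camera has in their place "mount" (4x4, takes a point from camera to tool coordinates, whose origin is the TCP and whose axes are the flange's). Camera axes: x right, y down, z forward; pixel columns grow to the right and rows downward; lengths in m; the calibration is good to about 2 mm. A picture is of the moment at which its call begins: read the wrist's pose just before it. There is no depth.
- ctrl.hand_in(): hands the job in; it is judged then, once.
Trained networks look in a picture, given as the dict that the camera call returned (one of the last four; its "shot" number tells which), for a name from the list of things; names that differ only in an ending like _2 or _b are one class to them, and where a whole thing is asked for, a point or a joint stands for the part that bears it (a point fixed in the world has none). Each returns a list of dicts, best first, with "conf" (0 to 1); they miss things now and then, are a little off and sometimes report something else, mostly with a low value. They report only what shows in the picture. A call takes as long as a camera call. They do not tell look-alikes from the thing itself.
- recognise(query, picture): "box" ([left, top, right, bottom] as shares, 0 to 1, of the picture: columns of its width, rows of its height, round what is visible of it).
- masks_of(query, picture): "mask" (384x512 bool, what is visible of it) and "box" ([left, top, right, bottom] as shares, 0 to 1, of the picture: columns of its width, rows of its height, round what is visible of it).
The state is a dict: "t": time; "joint_positions": joint angles; "qvel": joint speeds; "effort": joint torques, N m; "tool_pos": TCP position; "eef_rot": TCP orientation; "force": force on the tool from outside, world axes, zero at the start; "wrist_torque": the same for the moment, N m; "gripper_width": finger opening in m; "grip_force": force on a finger pad.
Only numpy, scipy, OpenCV 4.12 (cv2) and the standard library are available. Lean on these libraries where they do the work, as an engineer would, in place of code of your own. Each camera call takes 0.05 s, during which the arm holds its last target. There are 200 camera calls.

## Task

Take the airbrush from its stand and push its plug straight down into the quick-release socket on top of the mini compressor in the dock until it locks fully home, pushing no harder than it needs so that the compressor's springy mount is never driven down onto its stop. Then tug the airbrush gently upward, so that the compressor lifts a little on its mount, to prove the lock holds, and let go of it there. Leave the things round about where they are.

Things in the scene. Friction and masses are not known exactly. Their poses are not given: they have to be found in the camera images.
- airbrush: Steel airbrush, 163 mm long, 0.15 kg, level in its stand at first, plug down. Origin: on the barrel's axis above the plug; x to the nozzle, z up. Grip the flat-sided middle of the barrel at the origin from above, across y: 13 mm wide, 14 mm high, flats from x -30 to +30 mm. Trigger at x = 0 up to z +17 mm; paint cup, 21 mm wide, at x +28 mm up to z +33 mm; valve stem, 11 mm thick, down to z -26 mm
- shoulder (a point): Centre of the flat underside of the airbrush's knurled shoulder (21 mm diameter, 4 mm high), 30 mm below the airbrush's origin on the plug's axis; axes as the airbrush's. Locked, it lies 0.5 to 1.5 mm above the socket's mouth; pressed on, it meets the mouth
- nose (a point): Lower end of the airbrush's brass plug, 55 mm below the airbrush's origin, 25 mm below the shoulder. From the shoulder down: pilot of 13 mm diameter for 6 mm, shank of 8 mm, ridge of 13 mm (flat above at 13 mm, cone below to 20 mm), nose of 8 mm, tapered to 5 mm at its tip
- mouth (a point): Centre of the open mouth of the socket on top of the compressor, about 146 mm above the table, z up; moves with the compressor. The socket is a steel sleeve of 26 mm diameter, its bore 14.8 mm wide with a 2 mm chamfer opening to 18 mm
- bore (a point): Point on the socket's axis 25 mm below its mouth, where the plug's nose ends when pressed home. From about 11 mm before home sprung jaws and a sprung valve pin resist the plug, rising to some 10 to 16 N; then four jaws snap in above the ridge and hold it against pulling. A plug let go before that is pushed back up
- compressor (a joint): Height of the compressor (aluminium cylinder, 44 mm diameter, 96 mm tall plus socket) on the springy mount in its dock, m: 0 at rest, negative pushed down, positive lifted. It sinks several mm while the plug is pushed in; below -0.0125 (a push of about 20 N) it counts as on its stop. A pull of 5 N lifts it 2 to 3 mm, at most 6 mm. It cannot turn, tilt or leave the dock
- dock: Round black charging dock fixed to the table, 80 mm diameter, 46 mm high; origin: centre of its underside, under the compressor's and the socket's axis
- airbrush_stand: Fixed stand, wooden base 112 x 64 x 10 mm with two 6 mm thick steel forks at x = +44 and -52 mm carrying the airbrush's barrel 82 mm above the table; fork prongs reach 2 to 7 mm above the barrel's axis; origin: centre of the underside, 82 mm below the airbrush's origin at the start; x along the barrel to the nozzle
- candle_jar_3: Bystander: amber candle jar, 60 mm diameter, 66 mm high, origin at its underside
- handle_stamp_3: Bystander: turned beech stamp, 35 x 43 mm, 74 mm high, origin at its underside
- balm_tin: Bystander: small round tin, 39 mm diameter, 16 mm high, origin at its underside
- ear_ring_3: Bystander: flat beech ring with two ears, 88 x 55 x 10 mm, lying on the table, origin at its underside
Mind the look-alikes: they are no part of the job. Of the things that look like the airbrush, the larger one is meant.

How it is judged:
By the outcome, as a careful person would: the job done as asked, in the order asked, and still so for the second after the job is handed in, with the robot touching nothing.
It also fails if it takes over 67 s, if anything falls off the work surface, if the arm or the gripper's body presses on something with over 40 N, if the wrist force passes 120 N, or if a joint passes its speed limit or range.

## Working session

There is one attempt and no reset: what is moved stays moved. The work goes in short steps, Python scripts to look and compute and a tool call to move; the robot and the scene stay as the last step left them, time stands still between calls to the robot, and variables do not carry over. Pictures are saved under pics/ and viewed, at most 10 in all, crops included, and the job is handed in when it is done.

Besides the shell and the picture viewer there is one more tool, called after "Call:" as name(argument=value, ...) on one line, values as JSON. send_rows: Moves the arm, as the interface text tells. Its arguments: {"type":"object","properties":{"targets":{"type":"array"},"grip_force":{"type":"number"}},"required":["targets"]}

```bash
mkdir -p pics
cat > h.py <<'E'
import numpy as np, cv2, json
from rig import ctrl, get_image, recognise, masks_of
from scipy.spatial.transform import Rotation as R
def cam(p, st=None):
    f=192/np.tan(np.radians(p["fov_y"])/2)
    if "rvec" in p:
        Rm=R.from_rotvec(np.ravel(p["rvec"])).as_matrix(); t=np.ravel(p["tvec"])
    else:
        M=np.array(p["mount"]); T=np.eye(4); T[:3,:3]=R.from_rotvec(st["eef_rot"]).as_matrix(); T[:3,3]=st["tool_pos"]
        W=np.linalg.inv(T@M); Rm=W[:3,:3]; t=W[:3,3]
    return f,p["cx"],p["cy"],Rm,t
def ray(c,u,v):
    f,cx,cy,Rm,t=c
    d=Rm.T@np.array([(u-cx)/f,(v-cy)/f,1.]); return -Rm.T@t,d
def onz(c,u,v,z):
    o,d=ray(c,u,v); return o+d*(z-o[2])/d[2]
def proj(c,P):
    f,cx,cy,Rm,t=c
    q=Rm@np.asarray(P,float)+t; return f*q[0]/q[2]+cx, f*q[1]/q[2]+cy
def px(b): return np.round(np.array(b)*[512,384,512,384],1)
def save(p,n,s=1,crop=None):
    im=p["pixels"][:,:,::-1]
    if crop: im=im[crop[1]:crop[3],crop[0]:crop[2]]
    cv2.imwrite("pics/"+n,cv2.resize(im,None,fx=s,fy=s,interpolation=cv2.INTER_CUBIC))
E
python3 - <<'E'
from h import *
st=ctrl.get_state();print({k:np.round(v,3) for k,v in st.items()})
ims=[]
for n in("top","side"):
    p=get_image(n);ims.append(p["pixels"]);save(p,n+"0.png",1.5)
    c=cam(p); print(n,p["fov_y"],"cam at",np.round(-c[3].T@c[4],3))
    for q in("airbrush","airbrush_stand","dock","compressor","candle_jar_3","handle_stamp_3","balm_tin","ear_ring_3"):
        print(q,[(px(r["box"]).tolist(),round(r["conf"],2)) for r in recognise(q,p)][:3])
E
```

```text
{'t': np.float64(0.0), 'joint_positions': array([-1.235,  0.36 ,  1.511, -0.   ,  1.273, -0.115]), 'qvel': array([ 0.001,  0.   , -0.001,  0.   ,  0.   , -0.001]), 'effort': array([-1.0000e-03, -5.2762e+01, -2.7862e+01, -0.0000e+00,  1.3000e-02,
       -0.0000e+00]), 'tool_pos': array([ 0.261, -0.54 ,  0.404]), 'eef_rot': array([-3.06 , -0.702,  0.   ]), 'force': array([-0.089, -0.133,  0.369]), 'wrist_torque': array([-0.058, -0.005, -0.01 ]), 'grip_force': np.float64(0.0), 'gripper_width': np.float64(0.086)}
top 51.26683773412896 cam at [0.366 0.067 0.943]
airbrush [([328.7, 164.4, 346.0, 237.6], 0.84), ([164.0, 254.3, 216.0, 290.1], 0.74)]
airbrush_stand [([317.4, 177.8, 340.9, 228.6], 0.63)]
dock [([211.0, 183.1, 245.6, 220.5], 0.68)]
compressor [([212.8, 183.7, 233.9, 206.6], 0.94)]
candle_jar_3 [([246.1, 126.7, 270.1, 158.3], 0.58)]
handle_stamp_3 [([276.9, 126.1, 303.8, 148.6], 0.55)]
balm_tin [([263.4, 178.9, 279.0, 194.3], 0.65)]
ear_ring_3 [([253.3, 226.7, 286.3, 264.9], 0.59)]
side 47.577176159445756 cam at [ 0.424 -0.675  0.522]
airbrush [([217.4, 234.7, 309.7, 285.6], 0.95), ([162.0, 196.7, 188.3, 224.8], 0.5)]
airbrush_stand [([230.5, 245.6, 308.5, 318.4], 0.58)]
dock [([233.2, 162.4, 272.2, 230.4], 0.9)]
compressor [([241.0, 160.9, 259.7, 212.6], 0.95)]
candle_jar_3 [([306.2, 202.4, 337.5, 240.8], 0.62)]
handle_stamp_3 [([324.0, 225.3, 351.7, 265.7], 0.71)]
balm_tin [([265.5, 238.1, 283.7, 252.9], 0.59)]
ear_ring_3 [([186.8, 234.9, 225.5, 264.8], 0.83)]
```

View pics/top0.png

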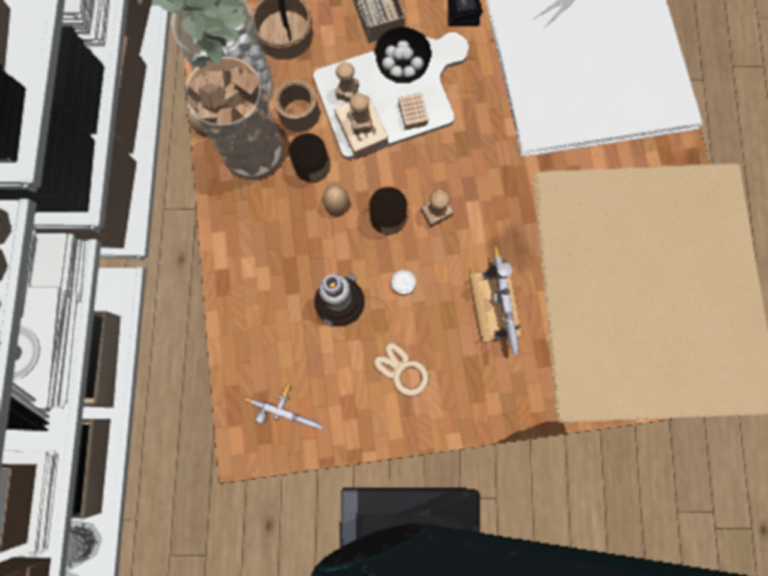

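View pics/side0.png

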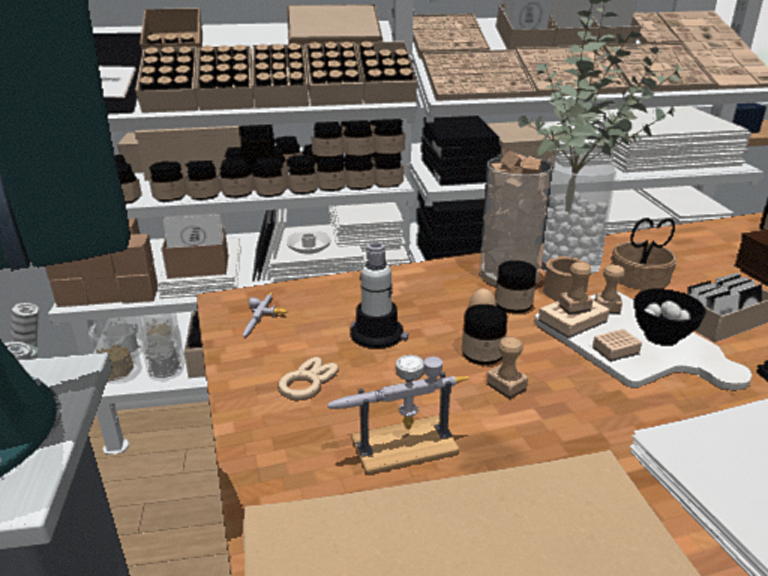

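Run:
```python
from h import *
p=get_image("top");c=cam(p)
for q,z in(("airbrush",.085),("dock",.046),("compressor",.146)):
    for m in masks_of(q,p)[:2]:
        ys,xs=np.nonzero(m["mask"]); P=np.array([onz(c,u+.5,v+.5,z)[:2] for u,v in zip(xs,ys)])
        mu=P.mean(0);w,V=np.linalg.eigh(np.cov((P-mu).T));a=V[:,1];s=(P-mu)@a
        print(q,len(xs),px(m["box"]),"mean",mu.round(3),"axis",a.round(3),"ends",(mu+a*s.min()).round(3),(mu+a*s.max()).round(3))
print("mouth from box centre",onz(c,223,195,.146))
p=get_image("side");c=cam(p);print("side rough mouth",onz(c,250,165,.146), "stand", )
save(p,"crop.png",5,(150,180,320,300))
```

```text
airbrush 260 [163.9 257.8 215.8 288.3] mean [0.363 0.211] axis [0.28 0.96] ends [0.347 0.155] [0.377 0.259]
airbrush 498 [327.5 165.  345.7 237.5] mean [ 0.526 -0.106] axis [-0.991 -0.135] ends [ 0.603 -0.095] [ 0.446 -0.117]
dock 906 [209.9 183.4 245.8 218.6] mean [0.529 0.138] axis [-0.987 -0.159] ends [0.57  0.145] [0.49  0.132]
compressor 387 [211.8 185.  236.8 207.4] mean [0.522 0.135] axis [-0.959 -0.283] ends [0.546 0.142] [0.498 0.128]
mouth from box centre [0.52204814 0.13669301 0.146     ]
side rough mouth [0.53446696 0.12774748 0.146     ] stand
```

View pics/crop.png

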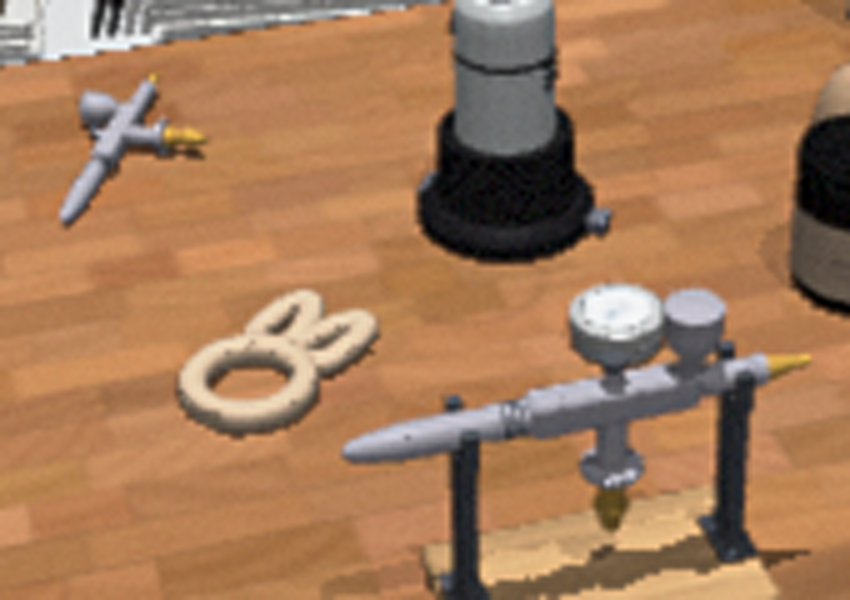

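Run:
```python
from h import *
st=ctrl.get_state()
T=R.from_rotvec(st["eef_rot"]).as_matrix();print(T.round(3)); 
p=get_image("wrist");print(np.array(p["mount"]).round(3),p["fov_y"])
a=np.array([.991,.135,0])
# airbrush origin guess from ends: tail end + ... 
print("base yaw to target",np.arctan2(-.106,.526))
g=np.array([.52,-.107,.40]);print("tool delta mm",(T.T@(g-st["tool_pos"])*1000).round(1))
```

```text
[[ 0.9    0.436 -0.   ]
 [ 0.436 -0.9    0.   ]
 [ 0.    -0.    -1.   ]]
[[-0.    -0.948 -0.319  0.082]
 [ 1.    -0.     0.    -0.001]
 [-0.    -0.319  0.948  0.03 ]
 [ 0.     0.     0.     1.   ]] 63.88897699553828
base yaw to target -0.19885754711235293
tool delta mm [ 421.4 -277.1    4.7]
```

Candidates: small airbrush lying on the table (side px ~175,210; top px ~190,272) and the large one in the stand (side px ~264,260; top px ~337,201). The large one in the stand fits: it is larger and level, plug down. The crop confirms it, and the white disc behind it is the balm tin.

Call:
send_rows(targets=[[1,[34,-22.5,0],0],[1,[34,-22.5,0],0],[1,[34,-22.5,0],0],[1,[34,-22.5,0],0],[1,[34,-22.5,0],0],[1,[34,-22.5,0],0],[1,[34,-22.5,0],0],[1,[34,-22.5,0],0],[1,[34,-22.5,0],0],[1,[34,-22.5,0],0],[1,[34,-22.5,0],0],[1,[34,-22.5,0],0]])

```text
t: 2.2
tool_pos: [0.5117, -0.1173, 0.405]
eef_rot: [3.062, 0.702, 0.001]
force: [0.5, -0.7, -0.8]
gripper_width: 0.0853
grip_force: 0.0
```

Call:
send_rows(targets=[[1,[0,0,0],0.105],[1,[0,0,0],0.105],[1,[0,0,0],0.105],[1,[0,0,0],0],[1,[0,0,0],0]])

```text
t: 2.62
tool_pos: [0.511, -0.1192, 0.4047]
eef_rot: [-3.134, -0.218, 0.0]
force: [-0.3, -0.1, -0.0]
gripper_width: 0.0853
grip_force: 0.0
```

```bash
cat > wl.py <<'E'
from h import *
import sys
st=ctrl.get_state();p=get_image("wrist");c=cam(p,st);save(p,sys.argv[1],1.5)
T=R.from_rotvec(st["eef_rot"]).as_matrix();print(st["tool_pos"].round(4) if hasattr(st["tool_pos"],"round") else st["tool_pos"],T.round(3).tolist(),np.round(st["joint_positions"],2))
for q,z in(("airbrush",.084),("airbrush_stand",.08),("compressor",.146),("mouth",.146)):
  for m in masks_of(q,p)[:2]:
    ys,xs=np.nonzero(m["mask"]); P=np.array([onz(c,u+.5,v+.5,z)[:2] for u,v in zip(xs,ys)])
    mu=P.mean(0);w,V=np.linalg.eigh(np.cov((P-mu).T));a=V[:,1];s=(P-mu)@a
    print(q,round(m["conf"],2),len(xs),px(m["box"]),"mean",mu.round(4),"axis",a.round(3),"ends",(mu+a*s.min()).round(3),(mu+a*s.max()).round(3))
E
python3 wl.py w1.png
```

```text
[ 0.511  -0.1192  0.4047] [[0.99, 0.139, -0.0], [0.139, -0.99, 0.0], [-0.0, -0.0, -1.0]] [-0.36  0.25  1.67  0.    1.22  1.07]
airbrush 0.83 2273 [232.5  61.9 259.8 233.3] mean [ 0.5326 -0.1053] axis [-0.987 -0.158] ends [ 0.607 -0.093] [ 0.446 -0.119]
airbrush 0.69 309 [  0.  234.3  36.4 248.6] mean [0.4007 0.1241] axis [0.31  0.951] ends [0.395 0.106] [0.406 0.14 ]
airbrush_stand 0.67 3769 [219.2  89.4 278.1 198.9] mean [ 0.5455 -0.1064] axis [-0.991 -0.135] ends [ 0.59 -0.1 ] [ 0.48  -0.115]
airbrush_stand 0.53 1256 [  3.9  83.1  32.9 134. ] mean [0.5411 0.1133] axis [-0.964  0.267] ends [0.56  0.108] [0.516 0.12 ]
compressor 0.83 1259 [  0.7  85.   34.  132.3] mean [0.5525 0.0642] axis [-0.972  0.235] ends [0.568 0.06 ] [0.533 0.069]
mouth 0.69 1240 [  1.   84.3  31.9 131.8] mean [0.5525 0.0643] axis [-0.97   0.245] ends [0.568 0.06 ] [0.533 0.069]
```

View pics/w1.png

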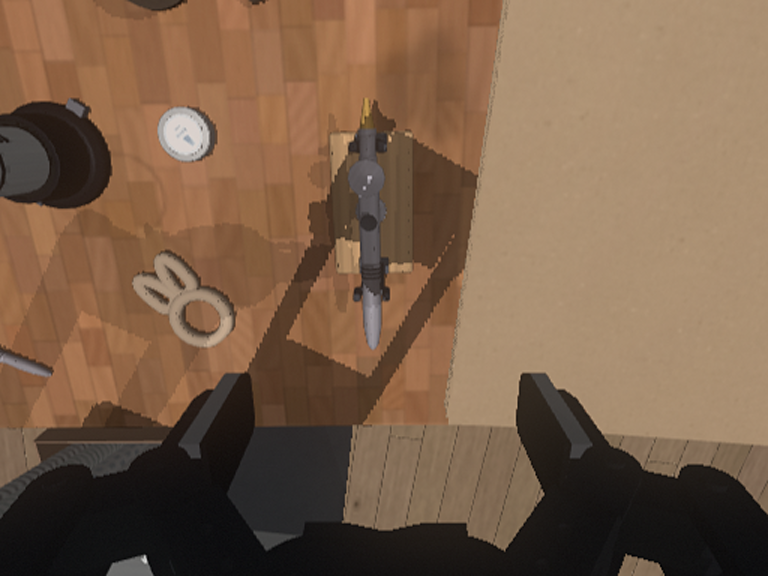

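The wrist picture shows the airbrush with its tip at about (367,100), tail at (374,348), trigger at (369,222) and cup at (367,178), all in the 1.5x picture. The compressor is at the left edge.

Run:
```python
from h import *
st=ctrl.get_state();p=get_image("wrist");c=cam(p,st)
g=lambda u,v,z:onz(c,u/1.5,v/1.5,z)[:2]
tip,tail=g(367,100,.082),g(374,348,.082);a=(tip-tail);L=np.linalg.norm(a);a/=L
trig=g(369,222,.099);print("tip",tip,"tail",tail,"L",L,"ang",np.degrees(np.arctan2(a[1],a[0])))
cup=g(366.5,173,.115)-a*.028
ff,rf=g(367,142,.088),g(372,296,.088)
print("trig",trig,"cup-based",cup,"forks",ff-a*.044,rf+a*.052)
T=R.from_rotvec(st["eef_rot"]).as_matrix()
for o in(trig,cup):
    print((T.T@(np.array([*o,.237])-st["tool_pos"])*1000).round(1))
```

```text
tip [ 0.60619987 -0.09471147] tail [ 0.44591335 -0.11969783] L 0.1622223347165437 ang 8.860277402373255
trig [ 0.53751072 -0.10512951] cup-based [ 0.5398242 -0.1047833] forks [ 0.53936792 -0.10462532] [ 0.53790117 -0.10521077]
[ 28.3 -10.6 167.7]
[ 30.6 -10.7 167.7]
```

Call:
send_rows(targets=[[1,[29.5,-10.5,0],-0.015],[0.7,[0,0,30],0],[0.6,[0,0,30],0],[0.6,[0,0,30],0],[0.6,[0,0,10],0],[0.6,[0,0,0],0],[0.6,[0,0,0],0]])

```text
t: 3.5
tool_pos: [0.539, -0.1051, 0.305]
eef_rot: [-3.132, -0.237, 0.001]
force: [-0.2, 0.2, 0.3]
gripper_width: 0.0515
grip_force: 0.0
```

```bash
python3 wl.py w2.png
```

```text
[ 0.539  -0.1051  0.305 ] [[0.989, 0.15, -0.001], [0.15, -0.989, 0.0], [-0.001, -0.0, -1.0]] [-0.32  0.4   1.73  0.    1.01  1.1 ]
airbrush 0.8 4019 [237.1 104.8 275.9 326.1] mean [ 0.5351 -0.1048] axis [-0.988 -0.155] ends [ 0.607 -0.093] [ 0.447 -0.119]
airbrush_stand 0.77 5855 [217.3 123.1 294.3 285.6] mean [ 0.5578 -0.1013] axis [-0.989 -0.147] ends [ 0.598 -0.095] [ 0.478 -0.113]
```

View pics/w2.png

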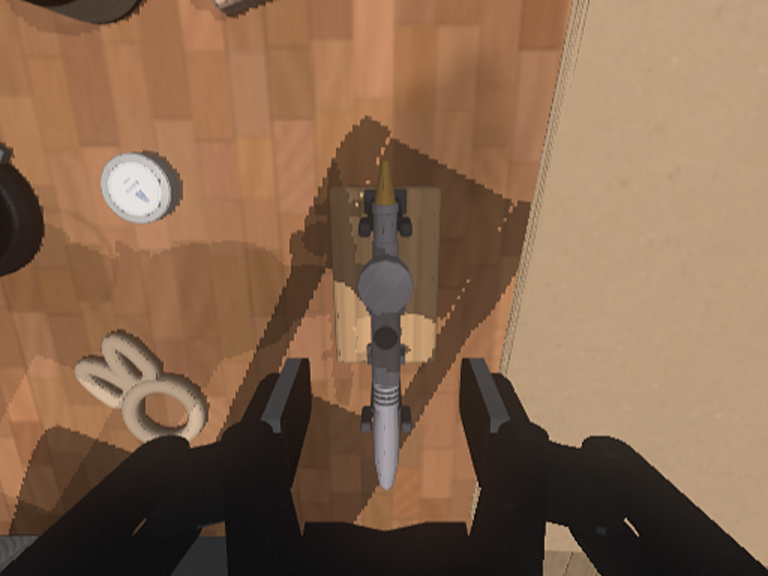

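The airbrush is centred between the fingers: trigger at (386,338), principal column 384. Descend and grip.

Call:
send_rows(targets=[[0.6,[0,0,30],0],[0.6,[0,0,28],0],[0.6,[0,0,10],0],[0.6,[0,0,0],0],[0,[0,0,0],0],[0,[0,0,0],0],[0,[0,0,0],0],[0,[0,0,0],0],[0,[0,0,0],0],[0,[0,0,0],0],[0,[0,0,0],0]], grip_force=80)

```text
t: 4.67
tool_pos: [0.5396, -0.1051, 0.2383]
eef_rot: [3.132, 0.237, 0.004]
force: [0.0, -0.1, 6.5]
gripper_width: 0.0115
grip_force: 78.1
```

Call:
send_rows(targets=[[0,[0,0,-10],0],[0,[0,0,-20],0],[0,[0,0,-35],0],[0,[0,0,-40],0],[0,[0,0,-40],0],[0,[0,0,-20],0],[0,[0,0,0],0],[0,[0,0,0],0],[0,[0,0,0],0]])

```text
t: 5.42
tool_pos: [0.5381, -0.1046, 0.4011]
eef_rot: [-3.132, -0.237, 0.002]
force: [-0.2, -1.7, -1.3]
gripper_width: 0.0113
grip_force: 78.2
```

Run:
```python
from h import *
st=ctrl.get_state();T=R.from_rotvec(st["eef_rot"]).as_matrix();print(st["gripper_width"],st["force"])
p=get_image("top");q=get_image("side")
A=ray(cam(p),222,189.3);B=ray(cam(q),250,165)
print(onz(cam(p),222,189.3,.146))
M=np.array([[np.dot(A[1],A[1]),-A[1]@B[1]],[A[1]@B[1],-B[1]@B[1]]]);b=np.array([A[1]@(B[0]-A[0]),B[1]@(B[0]-A[0])])
s=np.linalg.solve(M,b);print(A[0]+s[0]*A[1],B[0]+s[1]*B[1])
ca=cv2.resize(p["pixels"][165:229,190:266],None,fx=8,fy=8,interpolation=cv2.INTER_CUBIC)[:, :, ::-1]
cb=q["pixels"][150:300,180:310];cb=cv2.resize(cb,None,fx=512/150,fy=512/150,interpolation=cv2.INTER_CUBIC)[:,:,::-1]
w=np.hstack([ca,cb]);print(w.shape);cv2.imwrite("pics/ms.png",cv2.resize(w,None,fx=.75,fy=.75))
g=np.array([.525,.135,.40]);print("delta",(T.T@(g-st["tool_pos"])*1000).round(1))
```

```text
0.011274475792520191 [-0.15344831 -1.73424145 -1.25021023]
[0.53384992 0.13906103 0.146     ]
[0.53506093 0.13958142 0.14026514] [0.53608693 0.13954018 0.14047805]
(512, 1052, 3)
delta [  23.1 -238.8    1.3]
```

View pics/ms.png

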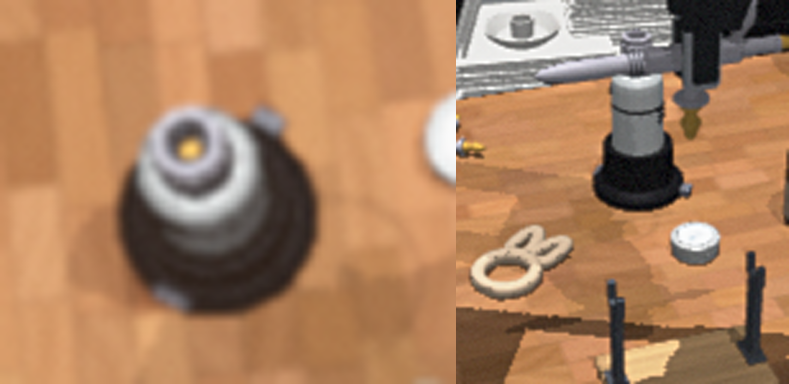

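Airbrush held level with the nose down, stand clear. In the top view the mouth's bore is at about full-res px (221.5,188.8).

Call:
send_rows(targets=[[0,[2,-30,0],0],[0,[2,-38,0],0],[0,[2,-38,0],0],[0,[2,-38,0],0],[0,[2,-30,0],0],[0,[0,-16,0],0],[0,[0,0,0],0],[0,[0,0,0],0],[0,[0,0,0],0]])

```text
t: 6.27
tool_pos: [0.5201, 0.084, 0.4007]
eef_rot: [3.132, 0.237, -0.003]
force: [1.1, 0.4, -1.4]
gripper_width: 0.0116
grip_force: 78.4
```

Run:
```python
from h import *
st=ctrl.get_state();print(st["tool_pos"],st["force"])
p=get_image("wrist");c=cam(p,st)
u,v=proj(c,[.5345,.1395,.146]);print(u,v)
im=cv2.resize(p["pixels"][:,:,::-1],None,fx=1.5,fy=1.5);cv2.drawMarker(im,(int(u*1.5),int(v*1.5)),(0,0,255),0,10,1)
cv2.imwrite("pics/w3.png",im)
```

```text
[0.52005261 0.08399145 0.40073382] [ 1.05810703  0.36285351 -1.44263474]
187.98234913727032 167.886222673968
```

View pics/w3.png

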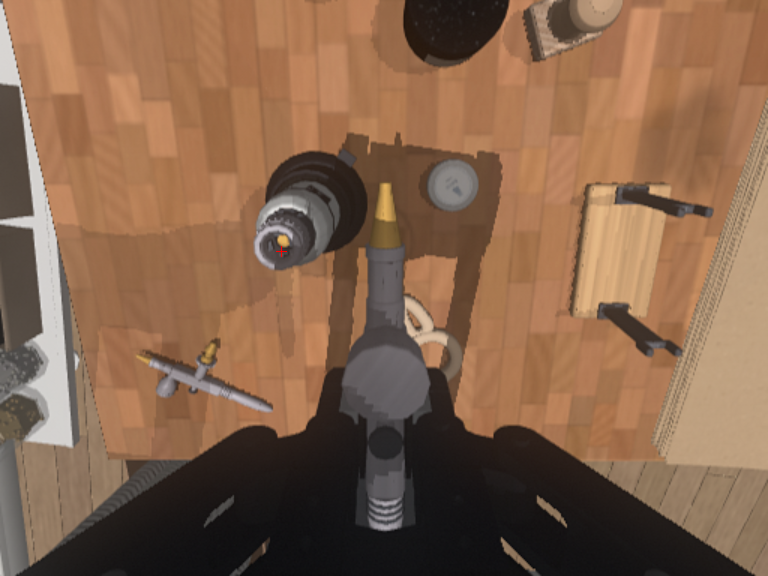

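```bash
cat > rim.py <<'E'
from h import *
from scipy.optimize import minimize
th=np.linspace(0,2*np.pi,90,endpoint=False)
def fit(c,img,x0,z):
    g=cv2.GaussianBlur(cv2.cvtColor(img,cv2.COLOR_RGB2GRAY).astype(np.float32),(0,0),.8)
    def samp(x,y,r):
        P=[proj(c,[x+r*np.cos(t),y+r*np.sin(t),z]) for t in th]
        m=np.array(P,np.float32); return cv2.remap(g,m[:,0]-.5,m[:,1]-.5,cv2.INTER_LINEAR).ravel()
    def score(x,y): # annulus brighter than bore (r<9)
        return -(samp(x,y,.0105).mean()-samp(x,y,.0065).mean())
    best=min((score(x0[0]+a,x0[1]+b),a,b) for a in np.arange(-.008,.0081,.001) for b in np.arange(-.008,.0081,.001))
    return np.round([x0[0]+best[1],x0[1]+best[2]],4),best[0]
E
python3 - <<'E'
from rim import *
st=ctrl.get_state();p=get_image("wrist");c=cam(p,st);q=get_image("top");cq=cam(q)
x0=(.535,.139)
print("wrist",fit(c,p["pixels"],x0,.146),"top",fit(cq,q["pixels"],x0,.146))
T=R.from_rotvec(st["eef_rot"]).as_matrix();tp=np.array(st["tool_pos"])
zo=tp[2]-.1563
for n,u,v,z,x in(("trig",385,443,zo+.017,0),("tip",386,185,zo,.082),("cup",386,378,zo+.033,.028)):
    P=onz(c,u/1.5,v/1.5,z);print(n,(T.T@(P-tp)*1000).round(1),x)
for m in recognise("nose",p)[:2]+recognise("shoulder",get_image("side"))[:2]:print(px(m["box"]),m["conf"])
im=cv2.resize(p["pixels"][130:200,150:235,::-1],None,fx=7,fy=7,interpolation=cv2.INTER_CUBIC)
f=fit(c,p["pixels"],x0,.146)[0]
for r in(.013,.009):
    for t in th:
        u,v=proj(c,[f[0]+r*np.cos(t),f[1]+r*np.sin(t),.146]);cv2.circle(im,(int((u-150)*7),int((v-130)*7)),1,(0,255,0),-1)
cv2.imwrite("pics/rim.png",im)
E
```

```text
wrist (array([0.536, 0.142]), np.float32(-50.111572)) top (array([0.539, 0.147]), np.float32(-19.893658))
trig [ -2.6  -1.1 139.3] 0
tip [ 67.5  -0.8 156.2] 0.082
cup [ 27.7  -0.9 123.3] 0.028
[229.  119.1 288.6 352.1] 0.81
[ 91.6 226.5 181.5 275.4] 0.73
[193.5 111.6 277.5 157.1] 0.81
[159.9 196.1 187.5 225.4] 0.55
```

View pics/rim.png

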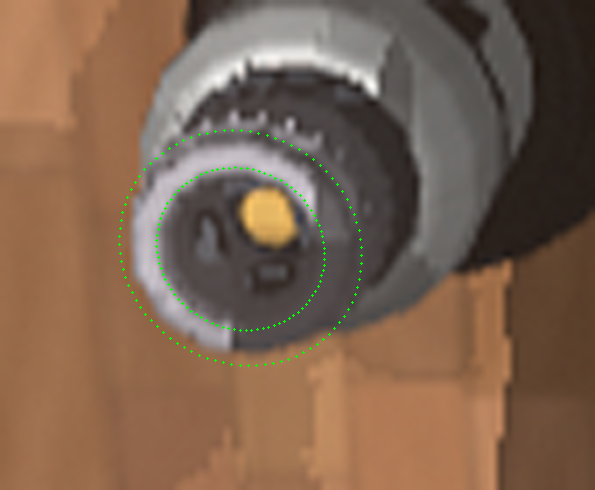

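The fitted rim matches the bore; its centre is within about 0.3 mm (ring bright at the left, in shadow at the lower right). Correcting for the in-hand offset, I go above it.

Call:
send_rows(targets=[[0,[8,-18,0],0],[0,[8.5,-18,0],0],[0,[9,-17.6,0],0],[0,[0,0,12],0],[0,[0,0,12],0],[0,[0,0,8],0],[0,[0,0,0],0],[0,[0,0,0],0],[0,[0,0,0],0]])

```text
t: 7.32
tool_pos: [0.5376, 0.141, 0.3702]
eef_rot: [-3.133, -0.236, -0.001]
force: [-0.6, 0.4, -1.6]
gripper_width: 0.0113
grip_force: 78.5
```

Run:
```python
from h import *
st=ctrl.get_state();print(st["tool_pos"],st["force"],st["wrist_torque"])
T=R.from_rotvec(st["eef_rot"]).as_matrix();tp=np.array(st["tool_pos"]);print(T.round(3)[:,0])
q=get_image("side");c=cam(q)
for n,o in(("nose",211),("shoulder",186),("mouth",None)):
    P=tp-np.array([0,0,o/1000]) if o else np.array([.5362,.1418,.146]);print(n,P.round(4),np.round(proj(c,P),1))
u,v=map(int,proj(c,[.536,.142,.15]));x0,y0=u-35,v-40
im=cv2.resize(q["pixels"][y0:y0+70,x0:x0+70,::-1],None,fx=8,fy=8,interpolation=cv2.INTER_CUBIC);cv2.imwrite("pics/s2.png",im);print(x0,y0)
```

```text
[0.5375695  0.14099347 0.37021227] [-0.63923832  0.44168214 -1.61053541] [ 0.05870005 -0.01399278  0.00020795]
[0.989 0.15  0.001]
nose [0.5376 0.141  0.1592] [250.5 156.4]
shoulder [0.5376 0.141  0.1842] [250.3 145. ]
mouth [0.5362 0.1418 0.146 ] [249.9 162.1]
214 120
```

View pics/s2.png

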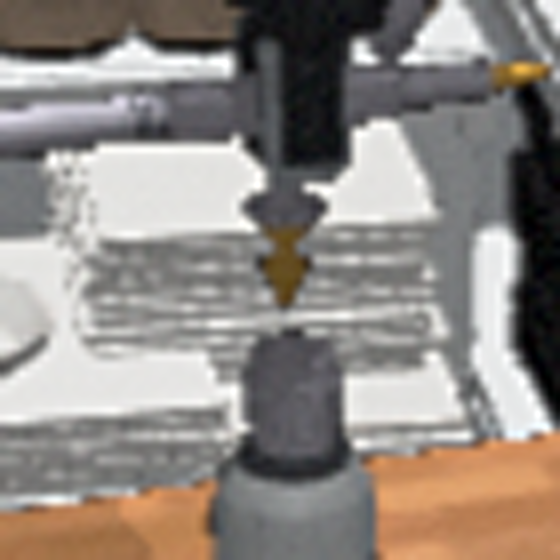

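The side picture puts the plug axis at x≈286 and the socket's centre at ≈294 (26 mm ≈ 100 px), so the plug is about 2 mm short in x. Correct that, then go in slowly while watching forces.

Call:
send_rows(targets=[[0,[2,0,0],0],[0,[0,0,3],0],[0,[0,0,3],0],[0,[0,0,3],0],[0,[0,0,3],0],[0,[0,0,3],0],[0,[0,0,2],0],[0,[0,0,0],0],[0,[0,0,0],0]])

```text
t: 8.12
tool_pos: [0.5392, 0.1416, 0.3525]
eef_rot: [-3.133, -0.237, 0.001]
force: [0.4, 0.2, -0.5]
gripper_width: 0.0114
grip_force: 78.5
```

Call:
send_rows(targets=[[0,[0,0,2],0],[0,[0,0,2],0],[0,[0,0,2],0],[0,[0,0,0],0],[0,[0,0,0],0]])

```text
t: 8.53
tool_pos: [0.5392, 0.1416, 0.3466]
eef_rot: [-3.133, -0.237, 0.001]
force: [-0.2, -0.2, -1.5]
gripper_width: 0.0117
grip_force: 79.0
```

```bash
cat > f.py <<'E'
from h import *
s=ctrl.get_state();T=R.from_rotvec(s["eef_rot"]).as_matrix();print(np.round(s["tool_pos"],4),"F",np.round(s["force"],1),"Ftool",(T.T@np.array(s["force"])).round(1),"M",np.round(s["wrist_torque"],2))
E
python3 f.py
```

```text
[0.5392 0.1416 0.3466] F [-0.2 -0.2 -1.5] Ftool [-0.2  0.2  1.5] M [0.02 0.03 0.06]
```

No contact so far. Onward.

Call:
send_rows(targets=[[0,[0,0,1.5],0],[0,[0,0,1.5],0],[0,[0,0,1.5],0],[0,[0,0,0],0],[0,[0,0,0],0]])

```text
t: 8.95
tool_pos: [0.5394, 0.1416, 0.3423]
eef_rot: [3.133, 0.237, 0.0]
force: [0.1, -0.4, 0.3]
gripper_width: 0.0118
grip_force: 79.1
```

```bash
python3 f.py
```

```text
[0.5394 0.1416 0.3423] F [ 0.1 -0.4  0.3] Ftool [ 0.   0.4 -0.3] M [-0.1   0.05  0.02]
```

Call:
send_rows(targets=[[0,[0,0,1],0],[0,[0,0,1],0],[0,[0,0,1],0],[0,[0,0,1],0],[0,[0,0,0],0],[0,[0,0,0],0]])

```text
t: 9.45
tool_pos: [0.5394, 0.1417, 0.3384]
eef_rot: [-3.132, -0.237, -0.001]
force: [-0.7, -0.8, 3.5]
gripper_width: 0.0115
grip_force: 79.6
```

```bash
python3 f.py
```

```text
[0.5394 0.1417 0.3384] F [-0.7 -0.8  3.5] Ftool [-0.8  0.7 -3.5] M [ 0.01  0.02 -0.03]
```

Call:
send_rows(targets=[[0,[0,0,1],0],[0,[0,0,1],0],[0,[0,0,1],0],[0,[0,0,1],0],[0,[0,0,0],0],[0,[0,0,0],0]])

```text
t: 9.95
tool_pos: [0.5395, 0.1417, 0.3347]
eef_rot: [-3.132, -0.237, -0.001]
force: [0.4, 0.1, 7.3]
gripper_width: 0.0114
grip_force: 80.2
```

Call:
send_rows(targets=[[0,[0,0,1],0],[0,[0,0,1],0],[0,[0,0,1],0],[0,[0,0,0],0],[0,[0,0,0],0]])

```text
t: 10.37
tool_pos: [0.5396, 0.1417, 0.332]
eef_rot: [-3.132, -0.237, -0.002]
force: [-1.2, 0.1, 9.3]
gripper_width: 0.0118
grip_force: 80.6
```

Call:
send_rows(targets=[[0,[0,0,1],0],[0,[0,0,1],0],[0,[0,0,0],0],[0,[0,0,0],0]])

```text
t: 10.7
tool_pos: [0.5395, 0.1417, 0.3295]
eef_rot: [-3.132, -0.237, -0.001]
force: [0.2, -0.5, 3.9]
gripper_width: 0.0114
grip_force: 79.7
```

Call:
send_rows(targets=[[0,[0,0,1],0],[0,[0,0,1],0],[0,[0,0,0],0],[0,[0,0,0],0]])

```text
t: 11.03
tool_pos: [0.5396, 0.1417, 0.3275]
eef_rot: [-3.132, -0.237, -0.001]
force: [-0.9, -0.9, 6.4]
gripper_width: 0.0117
grip_force: 80.1
```

Call:
send_rows(targets=[[0,[0,0,1],0],[0,[0,0,1],0],[0,[0,0,0],0],[0,[0,0,0],0]])

```text
t: 11.37
tool_pos: [0.5396, 0.1417, 0.3258]
eef_rot: [-3.132, -0.237, -0.002]
force: [-0.8, 0.1, 9.8]
gripper_width: 0.0112
grip_force: 80.5
```

Call:
send_rows(targets=[[0,[0,0,1],0],[0,[0,0,0.5],0],[0,[0,0,0],0],[0,[0,0,0],0]])

```text
t: 11.7
tool_pos: [0.5396, 0.1417, 0.3246]
eef_rot: [-3.132, -0.237, -0.002]
force: [-1.4, -0.7, 11.1]
gripper_width: 0.0112
grip_force: 80.8
```

Force dropped (snap), then rose with the mount's own stiffness: seated. Now ease up and tug.

Call:
send_rows(targets=[[0,[0,0,-1.5],0],[0,[0,0,-1.5],0],[0,[0,0,-1.5],0],[0,[0,0,-1.5],0],[0,[0,0,-1.5],0],[0,[0,0,-1],0],[0,[0,0,0],0],[0,[0,0,0],0]])

```text
t: 12.37
tool_pos: [0.5394, 0.1416, 0.332]
eef_rot: [-3.133, -0.237, -0.0]
force: [1.3, -0.6, 1.3]
gripper_width: 0.012
grip_force: 79.3
```

Call:
send_rows(targets=[[0,[0,0,-0.7],0],[0,[0,0,-0.7],0],[0,[0,0,-0.6],0],[0,[0,0,0],0],[0,[0,0,0],0]])

```text
t: 12.78
tool_pos: [0.5393, 0.1416, 0.334]
eef_rot: [-3.133, -0.237, 0.0]
force: [3.2, 1.7, -2.1]
gripper_width: 0.0114
grip_force: 78.9
```

Call:
send_rows(targets=[[0,[0,0,-0.7],0],[0,[0,0,-0.7],0],[0,[0,0,-0.6],0],[0,[0,0,0],0],[0,[0,0,0],0],[0,[0,0,0],0]])

```text
t: 13.28
tool_pos: [0.5392, 0.1416, 0.3361]
eef_rot: [-3.133, -0.237, 0.0]
force: [3.0, -0.0, -5.5]
gripper_width: 0.0112
grip_force: 78.4
```

```bash
python3 f.py
```

```text
[0.5392 0.1416 0.3361] F [ 3.  -0.  -5.5] Ftool [3.  0.5 5.5] M [ 0.19 -0.67  0.02]
```

Call:
send_rows(targets=[[0,[0,0,-0.6],0],[0,[0,0,0],0],[0,[0,0,0],0],[0,[0,0,0],0],[0,[0,0,0],0],[0,[0,0,0],0]])

```text
t: 13.78
tool_pos: [0.5392, 0.1416, 0.3367]
eef_rot: [-3.133, -0.237, 0.0]
force: [3.5, -0.1, -5.8]
gripper_width: 0.0111
grip_force: 78.3
```

Call:
send_rows(targets=[[0.3,[0,0,0],0],[0.6,[0,0,0],0],[0.6,[0,0,0],0],[0.6,[0,0,0],0],[0.6,[0,0,0],0],[0.6,[0,0,0],0],[0.6,[0,0,0],0]], grip_force=20)

```text
t: 14.37
tool_pos: [0.5392, 0.1416, 0.3369]
eef_rot: [-3.133, -0.237, 0.0]
force: [0.6, -0.7, 0.6]
gripper_width: 0.0511
grip_force: 0.0
```

Call:
send_rows(targets=[[0.6,[0,0,-10],0],[0.6,[0,0,-25],0],[0.6,[0,0,-35],0],[0.6,[0,0,-35],0],[0.6,[0,0,-25],0],[0.6,[0,0,0],0],[0.6,[0,0,0],0]])

```text
t: 14.95
tool_pos: [0.5396, 0.1417, 0.4693]
eef_rot: [-3.132, -0.237, -0.007]
force: [-1.0, 0.9, -0.4]
gripper_width: 0.0513
grip_force: 0.0
```

```bash
python3 f.py
python3 - <<'E'
from h import *
q=get_image("side");p=get_image("wrist");a=cv2.resize(q["pixels"][110:250,160:360],(560,392));b=cv2.resize(p["pixels"],None,fx=.45,fy=.45)
w=np.zeros((392,800,3),np.uint8);w[:,:560]=a;w[:b.shape[0],560:560+b.shape[1]]=b[:,:240];cv2.imwrite("pics/end.png",w[:,:,::-1])
E
```

```text
[0.5396 0.1417 0.4693] F [-1.   0.9 -0.4] Ftool [-0.8 -1.   0.4] M [-0.01  0.03  0.01]
```

View pics/end.png

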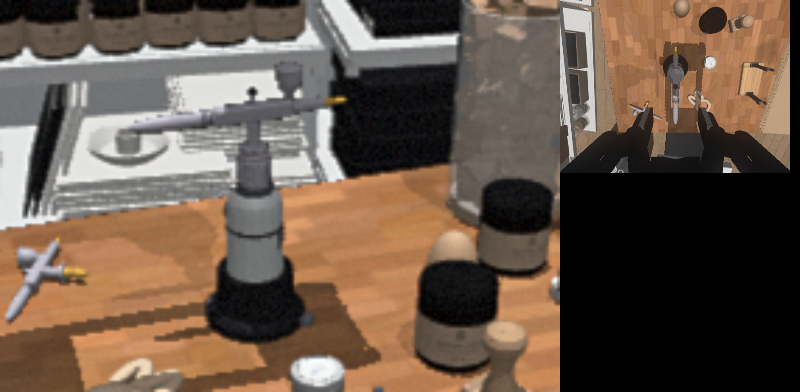

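The airbrush stands locked on the socket at about (255,110), with the shoulder down on the mouth at about (254,148). The gripper is clear and the bystanders have not moved.

```bash
python3 -c "
from rig import ctrl
print(ctrl.hand_in())"
```

```text
the job is handed in; nothing more can be done
None
```

The airbrush is locked in the compressor's socket with a peak push of about 13 N. A tug of about 4 N lifted the compressor an estimated 2–3 mm, the lock held, and I let go of the airbrush there. The job is handed in at about 15 s, with the bystanders left in place.

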